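# Tap a nut blank on a hand tapper

## Task

Two hand tappers stand on the bench. On the one that holds the hexagonal nut blank, take the upright crank knob and work the tap: half a turn clockwise as seen from above, a quarter turn back to break the chip, then half a turn clockwise again; pause for a moment at the end of each stroke and let go at the end. Never run it past that final depth, and leave the tapper with the round boss alone.

Things in the scene. Friction and masses are not known exactly. Their poses are not given: they have to be found in the camera images.
- nut_tapper_crank (a joint): angle of the crank of the tapper that holds the hexagonal nut blank (brass hexagon, 52 mm across flats, 24 mm high, on the tapper's base). Radians, grows clockwise seen from above; starts within 0.1 of 0, and the tap sinks 6 mm a full turn. One pass of the job takes it to 3.14, back to 1.57, then on to 4.71. Stiff: it turns with about 3 N at the knob and stays where it is left. No end stop within reach of the job.
- nut_tapper_grip (a point): point to grip on the crank knob of the nut blank's tapper: on the axis of the upright black knob, a plain cylinder 22 mm in diameter and 50 mm high that spins freely on its crank pin, so the hand need not turn with the crank. The point lies 25 mm below the knob's top and 25 mm above the steel crank arm, 45 mm from the spindle axis, and travels round that axis with the crank. Apart from the knob, nothing on the tapper stands more than 4 mm above the crank arm.
- nut_tapper_axis (a point): point on the vertical spindle axis of the nut blank's tapper, at the top of its brass bush, 91 mm above the bench and about 43 mm below the grip point. The grey tapper (116 x 92 mm base, column and bridge, 84 mm high without crank) is fixed to the bench. Its x axis points from the spindle to the column; at joint 0 the crank arm points along its -y axis.
- boss_tapper_crank (a joint): angle of the crank of the other, equal tapper, which holds a round boss (a brass cylinder 34 mm across on a 58 mm round flange); to be left where it is. Radians, grows clockwise seen from above.
Not all that is in view belongs to the job. What is shaped like the part that bears nut_tapper_crank but orange is not meant.

How it is judged:
On the way, in this order (a step that is already met when the one before it is completed fails the run):
1. the nut tapper's crank is half a turn clockwise (within 0.45 rad) (value of joint nut_tapper_crank between 2.69 and 3.59 rad), for 0.2 s.
2. it is turned a quarter turn back (within 0.4 rad) (value of joint nut_tapper_crank between 1.17 and 1.97 rad), for 0.1 s.
3. it is turned half a turn clockwise again (within 0.4 rad) (value of joint nut_tapper_crank between 4.31 and 5.11 rad), for 0.1 s.
At the end, for the whole second after the job is handed in: The nut tapper's crank rests, released, three quarters of a turn clockwise of its zero (4.71 rad within 0.4), and the boss tapper's crank is still within 0.3 rad of its zero (all of step 3 and velocity of joint nut_tapper_crank between -0.1 and 0.1 rad/s and value of joint boss_tapper_crank between -0.3 and 0.3 rad); the robot touches nothing.
It fails at once if the nut tapper's crank is run past the final depth (beyond 5.25 rad) (value of joint nut_tapper_crank above 5.25 rad).
It fails at once if the nut tapper's crank is backed out the wrong way (below -0.6 rad) (value of joint nut_tapper_crank below -0.6 rad).
It fails at once if the boss tapper's crank is turned more than 0.4 rad from its zero (value of joint boss_tapper_crank above 0.4 rad or value of joint boss_tapper_crank below -0.4 rad).
It also fails if it takes over 48 s, if anything falls off the work surface, if the arm or the gripper's body presses on something with over 40 N, if the wrist force passes 120 N, or if a joint passes its speed limit or range.

## Robot

A 7-joint arm with a two-finger parallel gripper is mounted at the origin on a cart in front of the work surface, level with it; the furniture and walls round the work are solid. World frame = base frame: x ahead of the robot, y to its left, z up, the work surface at z = 0. Lengths are in m, angles in rad, forces in N, time in s.
With the tool pointing down it reaches from about 0.425 to 0.925 m from the base axis. Payload 6.8 kg.
Tool frame: the origin (TCP) lies where the fingers leave the gripper's body, on its centre line; the fingertips stand 73 mm ahead of it and the grasp point (between the pads) lies 54 mm ahead of it; z points along the fingers, y is the direction in which the jaws open and shut (so a half turn about z gives the same grasp; the last joint's range is limited). The gripper opens to 85 mm and grips with 20 to 120 N. Pads are 22 mm wide; open, the fingers measure 114 mm over their backs; the gripper's body (76 mm by 85 mm) begins 54 mm behind the grasp point. The pads swing forward as they close: fully open they stand 13 mm farther back than shut.
Start: joints at [-1.388, 0.477, 0.022, 1.555, -0.011, 1.109, -0.083], TCP at [0.194, 0.647, 0.304] pointing down, gripper open.
Joint ranges: [-2.96, 2.96], [-0.34, 2.1], [-1.41, 1.46], [0.24, 2.44], [-1.37, 4.51], [0.17, 1.92], [-2.96, 2.96]. Speed limits (rad/s): [2.39, 2.39, 3.14, 3.14, 3.14, 3.14, 3.14].

## Interface

Orientations are given as a rotation vector (axis times angle).
In Python, from bench import r gives the robot as it stands.
- The arm moves only by the shell command python3 -m handwheel 'ROWS' [FORCE]. ROWS is JSON, a list that holds one entry, the list of rows, each a list of 7 numbers: the shift along the world's x, y, z in m, then the turn, a rotation vector about the world's x, y, z in rad, then the finger opening in m, from 0 to 0.0854. A call has 1 to 10 rows; each row shifts and turns the commanded pose from where the row before left it; what a row does not reach is not made up. A row lasts 1/12 s, in which the tool goes at most 41.7 mm and 7.16 degrees, less where a joint would pass 70% of its speed; a pose out of reach is approached as far as the arm can. A call is refused whole if a number of a shift passes 0.0417 or a number of a turn 0.125, either way. A call with a gripper value outside its range is refused whole. The fingers move at their own pace and stop on an object; FORCE is the grip in N (left out, the last holds). Time passes only in rows, so rows that do not move let the fingers close. It gives the time, the measured TCP pose, the force and the opening at its end, in the units of the state.
- r.get_obs(): the state, without advancing time (a new reading comes with each control period).
- r.grab_frame(name): name is "scene" or "top"; returns (picture, depth): 420x560x3 uint8, red, green, blue; 420x560 float32, m along the optical axis (not along the pixel's ray), 0 where there is no reading.
- r.get_calibration(name): a dict with "vertical_fov" (degrees; the focal length in pixels is half the picture's height over the tangent of half this angle, whatever the lens; pixels are square), "cx", "cy" (the principal point, pixels), "R" (3x3) and "t" (3): a world point X has camera coordinates R X + t. Camera axes: x right, y down, z forward; pixel columns grow to the right and rows downward; lengths in m; the calibration is good to about 2 mm. A picture is of the moment at which its call begins. get_calibration takes no time and is no camera call.
- r.hand_in(): hands the job in, once; it reports no verdict.
Trained networks look in the newest picture that a camera, given by its name, has taken for a name from the list of things; names that differ only in an ending like _2 or _b are one class to them, and where a whole thing is asked for, a point or a joint stands for the part that bears it (a point fixed in the world has none). Each returns a list of dicts, best first, with "p" (0 to 1); they miss things now and then, are a little off and sometimes report something else, mostly with a low value. They report only what shows in the picture. A call takes as long as a camera call. They do not tell look-alikes from the thing itself.
- r.masks_of(label, camera): "pixels" (420x560 bool, what is visible of it) and "at" ([column, row] in pixels, amid what is visible of it).
The state is a dict: "clock": time; "joints": joint angles; "qvel": joint speeds; "tau": joint torques, N m; "tcp_pos": TCP position; "orientation": TCP orientation; "contact_force": force on the tool from outside, world axes, zero at the start; "moment": the same for the moment, N m; "grip_width": finger opening in m.
Only numpy, scipy, OpenCV 4.12 (cv2) and the standard library are available. Lean on these libraries where they do the work, as an engineer would, in place of code of your own. Each camera call takes 0.05 s, during which the arm holds its last target.

## Working session

There is one attempt and no reset: what is moved stays moved. The work goes in short steps, Python scripts to look and compute and a shell command to move; the robot and the scene stay as the last step left them, time stands still between calls to the robot, and variables do not carry over. Pictures are saved under pics/ and viewed, and the job is handed in when it is done.

```bash
mkdir -p pics; ls; cat > h.py <<'E'
import numpy as np, cv2
from bench import r
def save(n,img,s=1):
    if s!=1: img=cv2.resize(img,None,fx=s,fy=s,interpolation=cv2.INTER_CUBIC)
    cv2.imwrite('pics/'+n+'.png',img[:,:,::-1])
def world(cam,depth,u,v):
    c=r.get_calibration(cam);f=210/np.tan(np.radians(c['vertical_fov']/2))
    u=np.asarray(u,float);v=np.asarray(v,float);d=depth[v.astype(int),u.astype(int)]
    P=np.stack([(u-c['cx'])/f*d,(v-c['cy'])/f*d,d],-1)
    return (P-np.array(c['t']))@np.array(c['R'])
E
python3 - <<'E'
from h import *
for n in('scene','top'):
    p,d=r.grab_frame(n);save(n+'0',p);np.savez('pics/%s0.npz'%n,p=p,d=d)
    for l in('nut_tapper_crank','nut_tapper_grip'):
        for m in r.masks_of(l,n):
            v,u=np.nonzero(m['pixels']);k=d[v,u]>0
            W=world(n,d,u[k],v[k]);print(n,l,round(m['p'],2),m['at'],len(u),W.mean(0).round(3),W.max(0).round(3),W.min(0).round(3))
    c=r.get_calibration(n);print(c)
print(r.get_obs())
E
```

```text
pics
scene nut_tapper_crank 0.79 [280.6, 218.2] 470 [0.64  0.029 0.126] [0.662 0.067 0.162] [0.609 0.005 0.101]
scene nut_tapper_crank 0.66 [160.8, 218.2] 528 [0.791 0.195 0.125] [0.984 0.24  0.162] [0.772 0.076 0.   ]
scene nut_tapper_grip 0.96 [283.5, 219.8] 516 [0.641 0.029 0.126] [0.663 0.068 0.162] [0.609 0.003 0.092]
scene nut_tapper_grip 0.81 [161.0, 219.8] 579 [0.793 0.194 0.124] [0.984 0.241 0.162] [0.772 0.076 0.   ]
{'vertical_fov': 50.82450676270506, 'cx': 284.27809463751447, 'cy': 210.55767582264852, 'R': array([[-0.6901488 , -0.72353311,  0.01394538],
       [-0.46154854,  0.42524663, -0.77854881],
       [ 0.55737561, -0.543751  , -0.6274291 ]]), 't': array([0.45738037, 0.39455776, 0.55168949])}
top nut_tapper_crank 0.87 [268.2, 225.2] 303 [0.64  0.031 0.118] [0.684 0.066 0.16 ] [ 0.611  0.    -0.003]
top nut_tapper_crank 0.53 [196.5, 159.6] 334 [0.793 0.199 0.12 ] [0.833 0.257 0.161] [0.775 0.166 0.01 ]
top nut_tapper_grip 0.56 [266.7, 225.0] 328 [0.64  0.032 0.112] [0.684 0.075 0.16 ] [ 0.611 -0.    -0.006]
top nut_tapper_grip 0.53 [193.5, 156.5] 323 [0.794 0.198 0.1
[... 334 characters left out ...]
'clock': 0.3, 'joints': array([-1.38810603,  0.47731749,  0.02240179,  1.55573895, -0.0115161 ,
        1.10930544, -0.08311122]), 'qvel': array([-1.31193093e-03, -3.13806210e-03,  1.37256195e-04, -2.03416548e-03,
        2.29968988e-04,  1.29707206e-04, -3.23573429e-05]), 'tau': array([-1.09732537e-03, -5.95671844e+01,  1.60437617e+00, -2.80999213e+01,
        1.23763864e-02,  5.90772339e-03, -1.03959252e-05]), 'tcp_pos': array([0.19349563, 0.64652754, 0.30355155]), 'orientation': array([-4.55225663e-01, -3.10837792e+00,  1.00235520e-03]), 'contact_force': array([0.24454615, 0.23189796, 0.29990027]), 'moment': array([-0.03635621,  0.00373927,  0.03632808]), 'grip_width': 0.0851298252655093}
```

View pics/scene0.png

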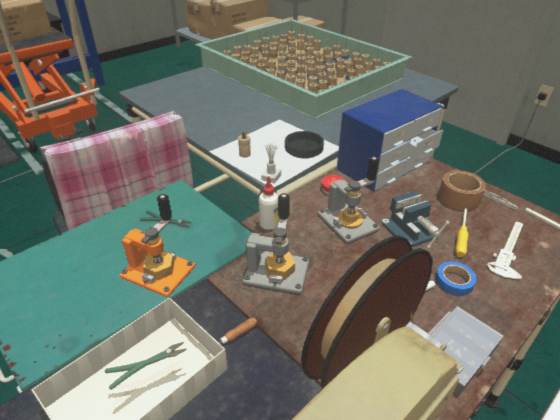

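View pics/top0.png

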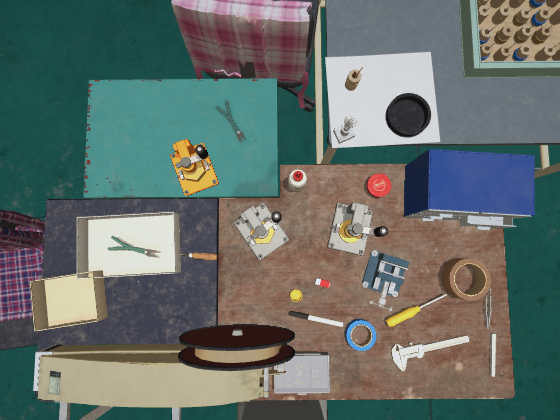

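```bash
python3 - <<'E'
from h import *
a=np.load('pics/scene0.npz')['p'];save('crop_s',a[170:330,110:370],3)
a=np.load('pics/top0.npz')['p'];save('crop_t',a[110:290,130:340],3)
E
```

```text
(no output)
```

View pics/crop_s.png

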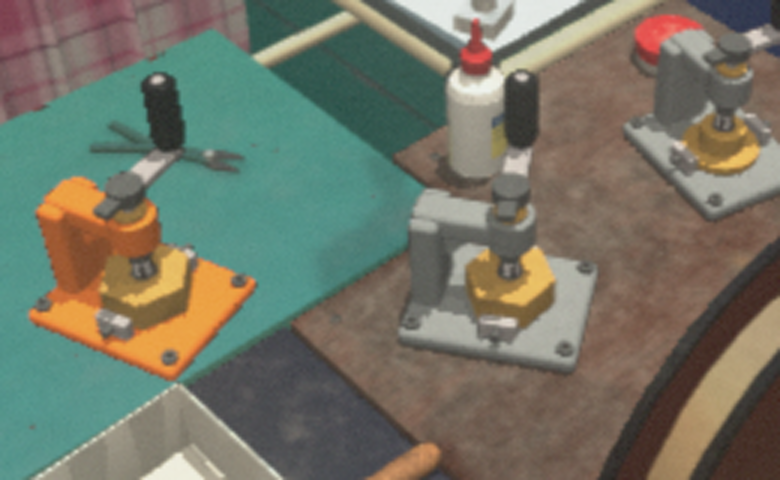

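View pics/crop_t.png

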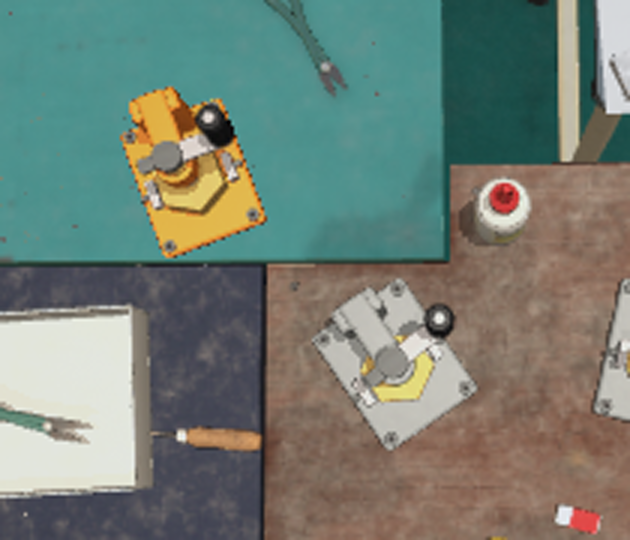

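Three look-alikes: the orange tapper with a hex at scene (158,262) is excluded by its colour. The grey one with the round boss, at scene (350,210) and top (353,230), must be left alone. The grey one with the hexagonal blank, at scene (278,262) and top (263,230), is the one meant, and the crop confirms the hexagon. Its knob is at scene (284,206) and top (277,216). A glue bottle stands nearby at top (297,180).

```bash
python3 - <<'E'
from h import *
from scipy.optimize import least_squares
for n in('scene','top'):
    z=np.load('pics/%s0.npz'%n);p,d=z['p'].astype(int),z['d']
    V,U=np.mgrid[0:420,0:560];W=world(n,d,U.ravel(),V.ravel()).reshape(420,560,3)
    ok=(d>0)&(abs(W[...,0]-.63)<.09)&(abs(W[...,1]-.04)<.09)
    k=ok&(p.max(2)<75)&(W[...,2]>.112)&(W[...,2]<.17)
    P=W[k];print(n,'knob',k.sum(),P.mean(0).round(4),P.max(0).round(4),P.min(0).round(4))
    # fit cylinder r=11mm to side points
    S=P[(P[:,2]<.155)]
    if len(S)>15:
        f=least_squares(lambda c:np.hypot(S[:,0]-c[0],S[:,1]-c[1])-.011,P[:,:2].mean(0)+[0.0,0],loss='soft_l1',f_scale=.002)
        print(' fit',f.x.round(4),len(S),np.abs(f.fun).mean())
    T=P[P[:,2]>P[:,2].max()-.006];print(' top',T.mean(0).round(4),len(T))
    # hub/crank arm etc
    for lo,hi in((.088,.118),(.07,.09),(.004,.02)):
        m=ok&(W[...,2]>lo)&(W[...,2]<hi)&(p.min(2)>60)
        Q=W[m];print(lo,len(Q),Q.mean(0).round(4))
        if lo==.004:
            R=cv2.minAreaRect(Q[:,:2].astype(np.float32));print(R,np.array(cv2.boxPoints(R)).round(3).tolist())
    # bottle
    b=(d>0)&(abs(W[...,0]-.71)<.06)&(abs(W[...,1]+.01)<.06)
    B=W[b];B=B[B[:,2]>.05]; B=B[B[:,0]>.67];print('bottle',B.mean(0).round(3),B.min(0).round(3),B.max(0).round(3))
    # arm pixels at z .1-.117 list
    m=ok&(W[...,2]>.095)&(W[...,2]<.12)&(p.min(2)>60)
    v,u=np.nonzero(m);print([(a,b,*W[b,a].round(3)) for a,b in list(zip(u,v))[::6]])
E
```

```text
scene knob 216 [0.65   0.0174 0.1386] [0.6619 0.0233 0.1607] [0.6433 0.0085 0.1124]
 fit [0.6561 0.0108] 177 0.0007564064269095869
 top [0.6505 0.0164 0.1578] 41
0.088 310 [0.6287 0.0438 0.1062]
0.07 562 [0.6449 0.0672 0.0818]
0.004 1303 [0.6165 0.0593 0.0128]
((0.6155700087547302, 0.04076153784990311), (0.1400364190340042, 0.16903367638587952), 2.8106484413146973) [[0.5410000085830688, 0.12200000137090683], [0.550000011920929, -0.04699999839067459], [0.6899999976158142, -0.03999999910593033], [0.6809999942779541, 0.1289999932050705]]
bottle [ 0.746 -0.031  0.081] [ 0.73  -0.059  0.05 ] [ 0.769 -0.015  0.13 ]
[(np.int64(289), np.int64(213), np.float64(0.647), np.float64(0.005), np.float64(0.12)), (np.int64(280), np.int64(218), np.float64(0.657), np.float64(0.019), np.float64(0.11)), (np.int64(282), np.int64(219), np.float64(0.652), np.float64(0.018), np.float64(0.11)), (np.int64(279), np.int64(220), np.float64(0.655), np.float64(0.024), np.float64(0.109)), (np.int64(285), np.int64(220), np.float64(0.647), np.float64(0.016), np.float64(0.109)), (np.int64(282), np.int64(221), np.float6
[... 6122 characters left out ...]
nt64(259), np.int64(233), np.float64(0.622), np.float64(0.05), np.float64(0.11)), (np.int64(265), np.int64(233), np.float64(0.622), np.float64(0.037), np.float64(0.105)), (np.int64(258), np.int64(234), np.float64(0.62), np.float64(0.052), np.float64(0.11)), (np.int64(264), np.int64(234), np.float64(0.62), np.float64(0.039), np.float64(0.11)), (np.int64(256), np.int64(235), np.float64(0.618), np.float64(0.057), np.float64(0.105)), (np.int64(262), np.int64(235), np.float64(0.618), np.float64(0.043), np.float64(0.112)), (np.int64(256), np.int64(236), np.float64(0.616), np.float64(0.057), np.float64(0.108)), (np.int64(255), np.int64(237), np.float64(0.614), np.float64(0.059), np.float64(0.107))]
```

```bash
python3 - <<'E'
from h import *
from scipy.ndimage import binary_erosion
z=np.load('pics/top0.npz');p,d=z['p'].astype(int),z['d']
V,U=np.mgrid[0:420,0:560];W=world('top',d,U.ravel(),V.ravel()).reshape(420,560,3)
print('spool',[(u,v,W[v,u].round(3).tolist(),) for u,v in((237,333),(200,330),(290,345),(237,365),(65,300),(150,370),(150,250),(205,150))])
# max z within 0.13 of path
A=np.array([.194,.647]);B=np.array([.656,.011])
t=np.clip(((W[...,:2]-A)@(B-A))/((B-A)@(B-A)),0,1);D=np.linalg.norm(W[...,:2]-(A+t[...,None]*(B-A)),axis=-1)
for s in np.arange(0,1,.1):
    m=(d>0)&(D<.12)&(t>=s)&(t<s+.1);print(round(s,1),(A+s*(B-A)).round(2),np.sort(W[...,2][m])[-5:].round(3))
# hub
for n in('scene','top'):
    z=np.load('pics/%s0.npz'%n);p,d=z['p'].astype(int),z['d']
    W=world(n,d,U.ravel(),V.ravel()).reshape(420,560,3)
    m=(d>0)&(abs(W[...,2]-.1115)<.0035)&(p.max(2)-p.min(2)<25)&(p.mean(2)<125)&(p.mean(2)>75)&(np.hypot(W[...,0]-.626,W[...,1]-.046)<.022)
    Q=W[m];c,rad=cv2.minEnclosingCircle(Q[:,:2].astype(np.float32));print(n,len(Q),Q.mean(0),c,rad)
    # bridge/column at .075-.09
    m=(d>0)&(abs(W[...,2]-.084)<.003)&(np.hypot(W[...,0]-.626,W[...,1]-.046)<.09)&(p.max(2)-p.min(2)<30)
    Q=W[m][:,:2];print('bridge',Q.mean(0),np.degrees(np.arctan2(*(Q.mean(0)-[.626,.046])[::-1])))
    w,v=np.linalg.eigh(np.cov(Q.T));print(np.degrees(np.arctan2(v[1,1],v[0,1])),w**.5)
E
```

```text
spool [(237, 333, [0.412, 0.095, 0.146]), (200, 330, [0.406, 0.186, 0.076]), (290, 345, [0.354, -0.019, -0.001]), (237, 365, [0.371, 0.085, 0.233]), (65, 300, [0.467, 0.534, 0.005]), (150, 370, [0.341, 0.273, 0.15]), (150, 250, [0.587, 0.309, 0.061]), (205, 150, [0.804, 0.166, 0.144])]
0.0 [0.19 0.65] [0.    0.    0.001 0.001 0.002]
0.1 [0.24 0.58] [0.101 0.101 0.102 0.102 0.102]
0.2 [0.29 0.52] [0.137 0.14  0.14  0.141 0.143]
0.3 [0.33 0.46] [0.148 0.148 0.148 0.148 0.148]
0.4 [0.38 0.39] [0.154 0.154 0.155 0.156 0.156]
0.5 [0.43 0.33] [0.189 0.193 0.194 0.194 0.197]
0.6 [0.47 0.27] [0.239 0.241 0.242 0.243 0.244]
0.7 [0.52 0.2 ] [0.055 0.056 0.056 0.056 0.056]
0.8 [0.56 0.14] [0.025 0.025 0.026 0.027 0.028]
0.9 [0.61 0.07] [0.159 0.159 0.159 0.16  0.16 ]
scene 109 [0.62483114 0.05002027 0.1114422 ] (0.6247529983520508, 0.052639491856098175) 0.016168363392353058
bridge [0.65271233 0.06837668] 39.952607287187156
-152.2758773917351 [0.00828178 0.02021073]
top 6 [0.62454821 0.0476954  0.10995805] (0.6257001161575317, 0.04882565140724182) 0.014634454622864723
bridge [0.65565379 0.06580228] 33.73429893849113
-144.32302232399527 [0.00734515 0.01901267]
```

```bash
python3 -m handwheel '[[[0,0,0.04,0,0,0,0.07],[0,0,0.04,0,0,0,0.07],[0.022,-0.03,0,0,0,0,0.07],[0.022,-0.03,0,0,0,0,0.07],[0.022,-0.03,0,0,0,0,0.07],[0.022,-0.03,0,0,0,0,0.07],[0.022,-0.03,0,0,0,0,0.07],[0.022,-0.03,0,0,0,0,0.07],[0.022,-0.03,0,0,0,0,0.07],[0.022,-0.03,0,0,0,0,0.07]]]' 40
```

```text
clock: 1.13
tcp_pos: [0.3703, 0.405, 0.3841]
orientation: [0.455, 3.108, 0.001]
contact_force: [0.7, 0.3, 0.8]
grip_width: 0.07
```

```bash
python3 -m handwheel '[[[0.022,-0.03,0,0,0,0,0.07],[0.022,-0.03,0,0,0,0,0.07],[0.022,-0.03,0,0,0,0,0.07],[0.022,-0.03,0,0,0,0,0.07],[0.022,-0.03,0,0,0,0,0.07],[0.022,-0.03,0,0,0,0,0.07],[0.022,-0.03,0,0,0,0,0.07],[0.022,-0.03,0,0,0,0,0.07],[0,0,0,0,0,0,0.07]]]'; python3 -c "
from h import *
print(r.get_obs())"
```

```text
clock: 1.88
tcp_pos: [0.5492, 0.1584, 0.3843]
orientation: [0.472, 3.103, -0.005]
contact_force: [0.5, -0.8, -0.5]
grip_width: 0.0701
{'clock': 1.8833, 'joints': array([-0.66842169,  0.24109322,  0.33723903,  1.72792941, -0.08068821,
        1.1853659 ,  0.95891181]), 'qvel': array([-0.05412188, -0.01870136, -0.08119392,  0.02441071, -0.02095167,
        0.01192748, -0.10536174]), 'tau': array([ -2.45667323, -40.22853613,   0.3266281 , -29.10797596,
        -0.61510652,  -0.05279224,   1.0288965 ]), 'tcp_pos': array([0.54918251, 0.15839359, 0.38431445]), 'orientation': array([ 0.47196302,  3.10258702, -0.00492409]), 'contact_force': array([ 0.46621768, -0.76123838, -0.52943911]), 'moment': array([ 0.00848646, -0.00777343,  0.03136672]), 'grip_width': 0.07013909897180753}
```

```bash
python3 -m handwheel '[[[0.022,-0.03,0,0,0,0,0.07],[0.022,-0.03,0,0,0,0,0.07],[0.022,-0.03,0,0,0,0,0.07],[0.022,-0.03,0,0,0,0,0.07],[0.018,-0.028,0,0,0,0,0.07],[0,0,0,0,0,0,0.07],[0,0,0,0,0,0,0.07]]]'; python3 - <<'E'
from h import *
p,d=r.grab_frame('scene');save('s1',p)
o=r.get_obs();print(o['tcp_pos'],o['orientation'],o['joints'].round(2))
E
```

```text
clock: 2.47
tcp_pos: [0.6519, 0.0162, 0.3835]
orientation: [-0.462, -3.107, 0.002]
contact_force: [-0.1, 0.8, 0.2]
grip_width: 0.07
[0.65142564 0.01852038 0.38350408] [-4.57064622e-01 -3.10731803e+00 -2.14091046e-04] [-0.41  0.4   0.4   1.54 -0.16  1.24  1.29]
```

View pics/s1.png

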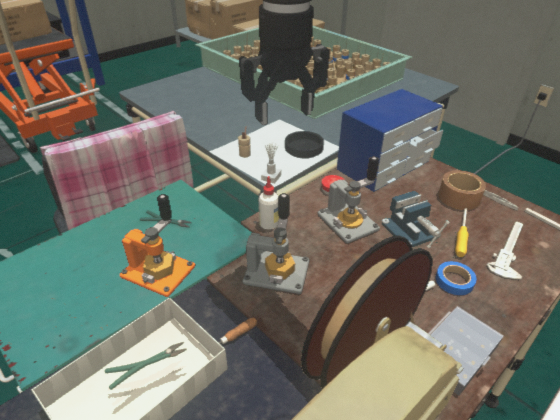

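The open gripper hangs above the nut tapper, around (285,70), with the knob at (284,206) below it. Next I correct sideways and go down.

```bash
python3 -m handwheel '[[[0.0045,-0.007,-0.02,0,0,0,0.07],[0,0,-0.03,0,0,0,0.07],[0,0,-0.03,0,0,0,0.07],[0,0,-0.03,0,0,0,0.07],[0,0,-0.03,0,0,0,0.07],[0,0,0,0,0,0,0.07],[0,0,0,0,0,0,0.07]]]'; python3 - <<'E'
from h import *
p,d=r.grab_frame('scene');save('s2',p[120:300,180:400],3)
p,d=r.grab_frame('top');save('t2',p[120:300,180:400],3)
o=r.get_obs();print(o['tcp_pos'],o['orientation'],o['contact_force'])
E
```

```text
clock: 3.1
tcp_pos: [0.6549, 0.0137, 0.243]
orientation: [-0.451, -3.106, -0.0]
contact_force: [0.2, -0.3, 1.0]
grip_width: 0.0702
[0.65689151 0.01266023 0.24609051] [4.52925881e-01 3.10611989e+00 1.75877905e-03] [0.6161165  0.64943513 0.80055746]
```

View pics/s2.png

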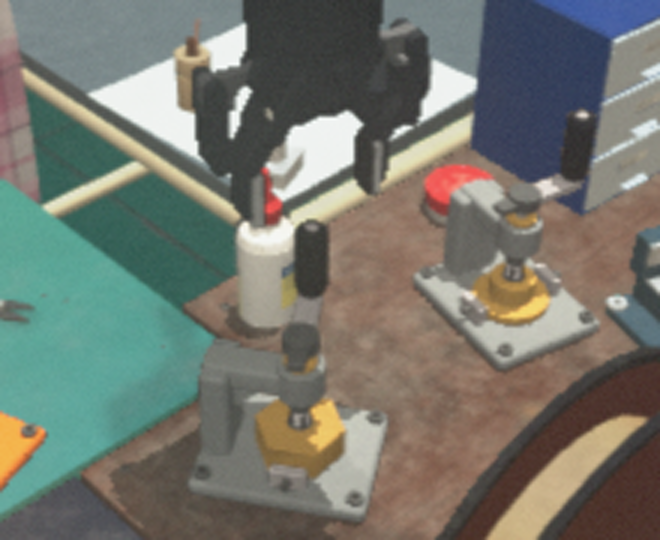

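The pads at crop (258,200) and (372,170) straddle the knob at (312,255), so I go down and close.

```bash
python3 -m handwheel '[[[0,-0.001,-0.025,0,0,0,0.07],[0,0,-0.025,0,0,0,0.07],[0,0,0,0,0,0,0.07],[0,0,0,0,0,0,0.04],[0,0,0,0,0,0,0.015],[0,0,0,0,0,0,0.015],[0,0,0,0,0,0,0.015],[0,0,0,0,0,0,0.015]]]' 40; python3 - <<'E'
from h import *
p,d=r.grab_frame('scene');save('s3',p[120:300,180:400],3)
for i in range(4):
    o=r.get_obs();print(o['tcp_pos'],o['contact_force'],o['moment'],o['grip_width']); r.grab_frame('top')
E
```

```text
clock: 3.87
tcp_pos: [0.6571, 0.0105, 0.196]
orientation: [0.455, 3.105, 0.001]
contact_force: [-0.7, 0.2, 6.4]
grip_width: 0.0208
[0.6570811  0.01054647 0.19591236] [-0.10089329 -0.94917453  7.24374546] [-0.00493444  0.22768162 -0.06531192] 0.020758495371665686
[0.65708446 0.0105547  0.19590621] [-1.75879348 -0.4276436   6.30989364] [-0.03228375  0.21048978  0.00466228] 0.020842180477950847
[0.65710245 0.01055397 0.19590342] [-1.30723908  0.43229211  7.06992218] [-0.08711451  0.20214636  0.01334479] 0.020931858009510883
[0.65711387 0.01051206 0.19590278] [-0.67346749 -0.30817682  7.6183303 ] [-0.05946449  0.231731    0.02261487] 0.021315249961039624
```

View pics/s3.png

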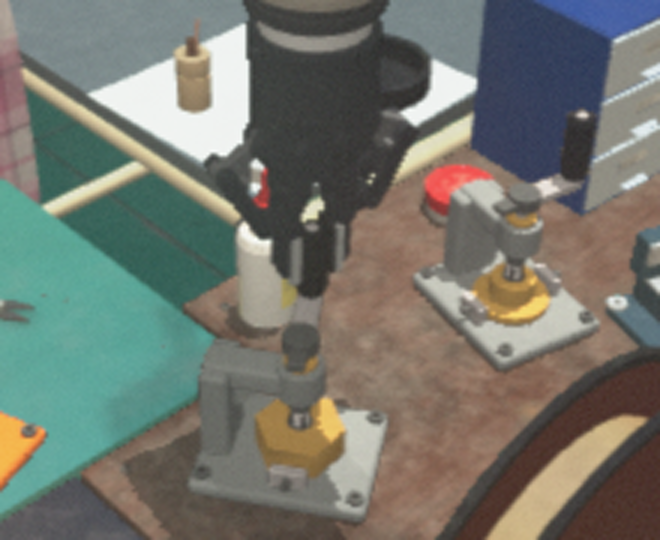

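Gripped: 21 mm opening on a 22 mm knob. Now I work out the arc increments.

```bash
cat > arc.py <<'E'
import numpy as np,sys
# cx cy phi0 start end step(deg)
cx,cy,phi0,a,b,s=map(float,sys.argv[1:7])
n=round((b-a)/s);t=np.radians(phi0-np.linspace(a,b,n+1))
P=np.stack([cx+.045*np.cos(t),cy+.045*np.sin(t)],1);R=P.round(4)
print('start',R[0]);print(' '.join('[%.4f,%.4f]'%tuple(x) for x in np.diff(R,axis=0)));print('end',R[-1])
E
python3 arc.py .6285 .0452 -50.5 0 60 7.5
```

```text
start [0.6571 0.0105]
[-0.0048,-0.0035] [-0.0051,-0.0027] [-0.0055,-0.0021] [-0.0058,-0.0014] [-0.0058,-0.0006] [-0.0059,0.0002] [-0.0058,0.0010] [-0.0057,0.0016]
end [0.6127 0.003 ]
```

```bash
python3 -m handwheel '[[[-0.0048,-0.0035,-0.0001,0,0,0,0.015],[-0.0051,-0.0027,-0.0001,0,0,0,0.015],[-0.0055,-0.0021,-0.0001,0,0,0,0.015],[-0.0058,-0.0014,-0.0001,0,0,0,0.015],[0,0,0,0,0,0,0.015],[0,0,0,0,0,0,0.015]]]'; python3 - <<'E'
from h import *
p,d=r.grab_frame('scene');save('s4',p[120:300,180:400],3)
o=r.get_obs();print(o['tcp_pos'],o['contact_force'],o['moment'],o['grip_width'])
E
```

```text
clock: 4.62
tcp_pos: [0.6354, 0.0011, 0.1953]
orientation: [0.455, 3.106, 0.002]
contact_force: [-1.3, 0.5, 9.0]
grip_width: 0.0207
[0.63544441 0.00104817 0.19531739] [-1.13143315  0.42577876  7.75598968] [ 0.18934325  0.16817834 -0.00140211] 0.021144527037717107
```

View pics/s4.png

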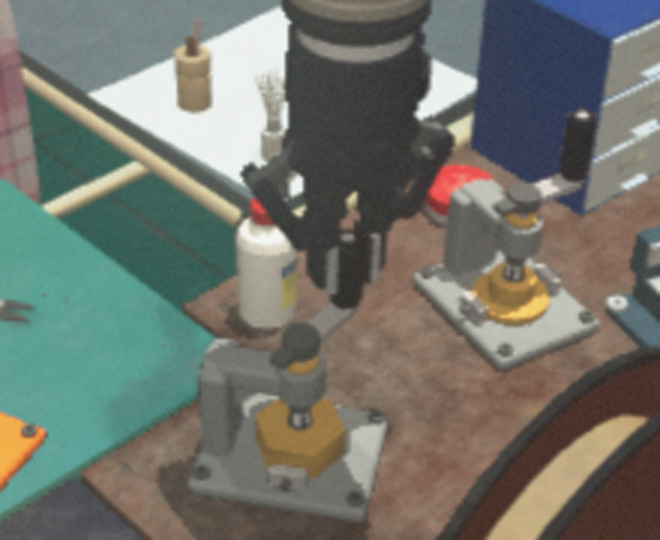

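The crank now points towards crop (345,310), so it follows the hand, with small side forces. I continue.

```bash
python3 arc.py .6285 .0452 -50.5 30 105 7.5;python3 arc.py .6285 .0452 -50.5 105 180 7.5
```

```text
start [0.6359 0.0008]
[-0.0058,-0.0006] [-0.0059,0.0002] [-0.0058,0.0010] [-0.0057,0.0016] [-0.0053,0.0025] [-0.0050,0.0031] [-0.0046,0.0037] [-0.0040,0.0043] [-0.0035,0.0048] [-0.0027,0.0051]
end [0.5876 0.0265]
start [0.5876 0.0265]
[-0.0021,0.0055] [-0.0014,0.0058] [-0.0006,0.0058] [0.0002,0.0059] [0.0010,0.0058] [0.0016,0.0057] [0.0025,0.0053] [0.0031,0.0050] [0.0037,0.0046] [0.0043,0.0040]
end [0.5999 0.0799]
```

```bash
python3 -m handwheel '[[[-0.0058,-0.0006,-0.0001,0,0,0,0.015],[-0.0059,0.0002,-0.0001,0,0,0,0.015],[-0.0058,0.0010,-0.0001,0,0,0,0.015],[-0.0057,0.0016,-0.0001,0,0,0,0.015],[-0.0053,0.0025,-0.0002,0,0,0,0.015],[-0.0050,0.0031,-0.0001,0,0,0,0.015],[-0.0046,0.0037,-0.0001,0,0,0,0.015],[-0.0040,0.0043,-0.0001,0,0,0,0.015],[-0.0035,0.0048,-0.0001,0,0,0,0.015],[-0.0027,0.0051,-0.0002,0,0,0,0.015]]]'; python3 - <<'E'
from h import *
o=r.get_obs();print(o['tcp_pos'],o['contact_force'],o['moment'],o['grip_width'])
E
```

```text
clock: 5.5
tcp_pos: [0.5881, 0.0261, 0.1941]
orientation: [0.456, 3.103, 0.001]
contact_force: [3.3, -1.0, 7.3]
grip_width: 0.0212
[0.58813205 0.02605606 0.1941499 ] [ 3.30597754 -0.97881641  7.34135778] [-0.3186159  -0.75829889 -0.02760294] 0.021199049093132586
```

```bash
python3 -m handwheel '[[[-0.0021,0.0055,-0.0001,0,0,0,0.015],[-0.0014,0.0058,-0.0001,0,0,0,0.015],[-0.0006,0.0058,-0.0001,0,0,0,0.015],[0.0002,0.0059,-0.0001,0,0,0,0.015],[0.0010,0.0058,-0.0002,0,0,0,0.015],[0.0016,0.0057,-0.0001,0,0,0,0.015],[0.0025,0.0053,-0.0001,0,0,0,0.015],[0.0031,0.0050,-0.0001,0,0,0,0.015],[0.0037,0.0046,-0.0001,0,0,0,0.015],[0.0043,0.0040,-0.0001,0,0,0,0.015]]]'; python3 -m handwheel '[[[0,0,0,0,0,0,0.015],[0,0,0,0,0,0,0.015],[0,0,0,0,0,0,0.015],[0,0,0,0,0,0,0.015]]]'; python3 - <<'E'
from h import *
p,d=r.grab_frame('scene');save('s5',p[120:300,180:400],3)
p,d=r.grab_frame('top');save('t5',p[120:300,180:400],3)
o=r.get_obs();print(o['tcp_pos'],o['contact_force'],o['moment'],o['grip_width'])
E
python3 arc.py .6285 .0452 -50.5 180 90 -9
```

```text
clock: 6.33
tcp_pos: [0.5991, 0.0794, 0.1929]
orientation: [0.456, 3.107, 0.0]
contact_force: [-2.6, -1.9, 11.4]
grip_width: 0.021
clock: 6.67
tcp_pos: [0.5999, 0.0802, 0.1929]
orientation: [0.455, 3.105, 0.002]
contact_force: [0.4, 1.9, 8.5]
grip_width: 0.0213
[0.59989371 0.0802624  0.1928881 ] [1.47747233 0.40141786 8.68219197] [ 0.15153976 -0.16436089  0.03032949] 0.0206736000479164
start [0.5999 0.0799]
[-0.0051,-0.0049] [-0.0043,-0.0056] [-0.0033,-0.0063] [-0.0023,-0.0066] [-0.0012,-0.0070] [-0.0001,-0.0070] [0.0010,-0.0070] [0.0020,-0.0068] [0.0031,-0.0063] [0.0041,-0.0058]
end [0.5938 0.0166]
```

View pics/s5.png

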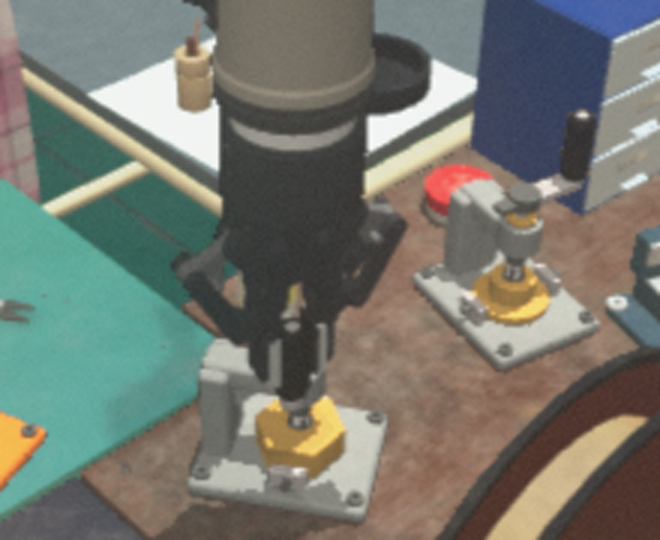

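The hand with the knob is in front of the hub at crop (290,360), half a turn round, and still gripped. Now a quarter turn back.

```bash
python3 -m handwheel '[[[-0.0051,-0.0049,0.0001,0,0,0,0.015],[-0.0043,-0.0056,0.0002,0,0,0,0.015],[-0.0033,-0.0063,0.0001,0,0,0,0.015],[-0.0023,-0.0066,0.0002,0,0,0,0.015],[-0.0012,-0.0070,0.0001,0,0,0,0.015],[-0.0001,-0.0070,0.0002,0,0,0,0.015],[0.0010,-0.0070,0.0001,0,0,0,0.015],[0.0020,-0.0068,0.0002,0,0,0,0.015],[0.0031,-0.0063,0.0001,0,0,0,0.015],[0.0041,-0.0058,0.0002,0,0,0,0.015]]]'; python3 -m handwheel '[[[0,0,0,0,0,0,0.015],[0,0,0,0,0,0,0.015],[0,0,0,0,0,0,0.015],[0,0,0,0,0,0,0.015]]]'; python3 - <<'E'
from h import *
p,d=r.grab_frame('scene');save('s6',p[120:300,180:400],3)
o=r.get_obs();print(o['tcp_pos'],o['contact_force'],o['moment'],o['grip_width'])
E
python3 arc.py .6285 .0452 -50.5 90 180 9
python3 arc.py .6285 .0452 -50.5 180 270 9
```

```text
clock: 7.6
tcp_pos: [0.5934, 0.0178, 0.1943]
orientation: [0.454, 3.107, 0.004]
contact_force: [-0.6, 4.4, 9.6]
grip_width: 0.0212
clock: 7.93
tcp_pos: [0.5942, 0.0168, 0.1944]
orientation: [0.455, 3.104, 0.002]
contact_force: [2.5, 0.7, 7.7]
grip_width: 0.021
[0.59418028 0.0167097  0.1943673 ] [1.34363396 0.14531542 7.55542092] [ 0.09586907 -0.47007771 -0.00079689] 0.020879861865704265
start [0.5938 0.0166]
[-0.0041,0.0058] [-0.0031,0.0063] [-0.0020,0.0068] [-0.0010,0.0070] [0.0001,0.0070] [0.0012,0.0070] [0.0023,0.0066] [0.0033,0.0063] [0.0043,0.0056] [0.0051,0.0049]
end [0.5999 0.0799]
start [0.5999 0.0799]
[0.0058,0.0041] [0.0063,0.0031] [0.0068,0.0020] [0.0070,0.0010] [0.0070,-0.0001] [0.0070,-0.0012] [0.0066,-0.0023] [0.0063,-0.0033] [0.0056,-0.0043] [0.0049,-0.0051]
end [0.6632 0.0738]
```

View pics/s6.png

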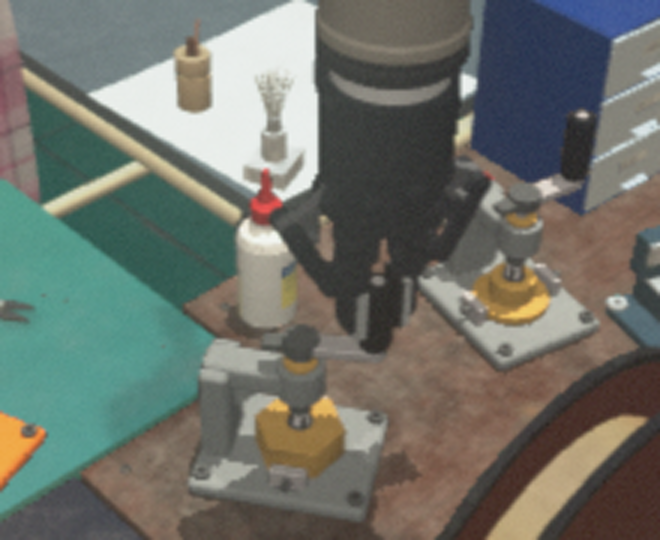

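The crank arm points right, to crop (375,340), a quarter turn from zero. Now half a turn clockwise.

```bash
python3 -m handwheel '[[[-0.0041,0.0058,-0.0001,0,0,0,0.015],[-0.0031,0.0063,-0.0002,0,0,0,0.015],[-0.0020,0.0068,-0.0001,0,0,0,0.015],[-0.0010,0.0070,-0.0002,0,0,0,0.015],[0.0001,0.0070,-0.0001,0,0,0,0.015],[0.0012,0.0070,-0.0002,0,0,0,0.015],[0.0023,0.0066,-0.0001,0,0,0,0.015],[0.0033,0.0063,-0.0002,0,0,0,0.015],[0.0043,0.0056,-0.0001,0,0,0,0.015],[0.0051,0.0049,-0.0002,0,0,0,0.015]]]'; python3 -m handwheel '[[[0,0,0,0,0,0,0.015]]]'
```

```text
clock: 8.82
tcp_pos: [0.599, 0.0795, 0.1928]
orientation: [0.456, 3.107, -0.0]
contact_force: [-3.7, -2.6, 13.3]
grip_width: 0.0211
clock: 8.9
tcp_pos: [0.6001, 0.0805, 0.1928]
orientation: [0.454, 3.106, 0.001]
contact_force: [1.8, 0.1, 10.5]
grip_width: 0.0211
```

```bash
python3 -m handwheel '[[[0.0058,0.0041,-0.0001,0,0,0,0.015],[0.0063,0.0031,-0.0002,0,0,0,0.015],[0.0068,0.0020,-0.0001,0,0,0,0.015],[0.0070,0.0010,-0.0002,0,0,0,0.015],[0.0070,-0.0001,-0.0001,0,0,0,0.015],[0.0070,-0.0012,-0.0002,0,0,0,0.015],[0.0066,-0.0023,-0.0001,0,0,0,0.015],[0.0063,-0.0033,-0.0002,0,0,0,0.015],[0.0056,-0.0043,-0.0001,0,0,0,0.015],[0.0049,-0.0051,-0.0002,0,0,0,0.015]]]'; python3 -m handwheel '[[[0,0,0,0,0,0,0.015],[0,0,0,0,0,0,0.015],[0,0,0,0,0,0,0.015],[0,0,0,0,0,0,0.015],[0,0,0,0,0,0,0.015]]]'; python3 - <<'E'
from h import *
p,d=r.grab_frame('scene');save('s7',p[120:300,180:400],3)
o=r.get_obs();print(o['tcp_pos'],o['contact_force'],o['moment'],o['grip_width'])
E
```

```text
clock: 9.73
tcp_pos: [0.6627, 0.0756, 0.1914]
orientation: [0.453, 3.108, 0.004]
contact_force: [-1.3, 3.3, 10.4]
grip_width: 0.0209
clock: 10.15
tcp_pos: [0.6635, 0.0744, 0.1915]
orientation: [0.454, 3.104, 0.002]
contact_force: [3.6, 0.2, 6.4]
grip_width: 0.021
[0.66351987 0.07432731 0.19146834] [3.43849722 1.95339716 6.05444782] [ 0.10003266 -0.67661943 -0.02332038] 0.021364915354487413
```

View pics/s7.png

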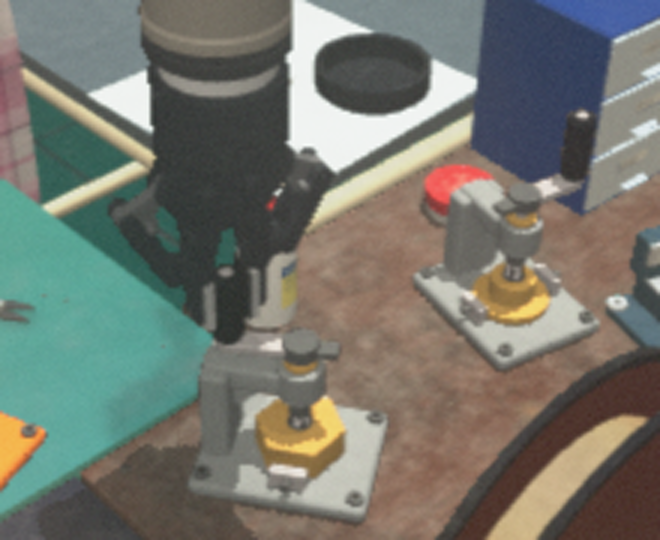

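The crank arm points left, to crop (230,340), three quarters of a turn round. Release, then lift.

```bash
python3 -m handwheel '[[[0,0,0,0,0,0,0.06],[0,0,0,0,0,0,0.06],[0,0,0,0,0,0,0.06],[0,0,0,0,0,0,0.06],[0,0,0,0,0,0,0.06]]]'; python3 -m handwheel '[[[0,0,0.01,0,0,0,0.06],[0,0,0.02,0,0,0,0.06],[0,0,0.035,0,0,0,0.06],[0,0,0.035,0,0,0,0.06],[0,0,0.035,0,0,0,0.06],[0,0,0.035,0,0,0,0.06],[0,0,0,0,0,0,0.06],[0,0,0,0,0,0,0.06]]]'; python3 - <<'E'
from h import *
p,d=r.grab_frame('scene');save('s8',p[120:300,180:400],3)
V,U=np.mgrid[0:420,0:560];W=world('scene',d,U.ravel(),V.ravel()).reshape(420,560,3);q=p.astype(int)
k=(d>0)&(abs(W[...,0]-.63)<.09)&(abs(W[...,1]-.045)<.09)&(q.max(2)<75)&(W[...,2]>.112)&(W[...,2]<.158)
S=W[k]
from scipy.optimize import least_squares
f=least_squares(lambda c:np.hypot(S[:,0]-c[0],S[:,1]-c[1])-.011,S[:,:2].mean(0)+[.005,-.006],loss='soft_l1',f_scale=.002)
print(len(S),f.x,np.degrees(np.arctan2(f.x[1]-.0452,f.x[0]-.6285)))
o=r.get_obs();print(o['tcp_pos'],o['contact_force'],o['grip_width'])
E
```

```text
clock: 10.62
tcp_pos: [0.6616, 0.0739, 0.1892]
orientation: [-0.455, -3.107, 0.001]
contact_force: [0.1, 0.9, 0.6]
grip_width: 0.0597
clock: 11.28
tcp_pos: [0.663, 0.0737, 0.3632]
orientation: [0.455, 3.103, 0.003]
contact_force: [0.2, 0.6, 0.4]
grip_width: 0.0598
238 [0.66297533 0.07430381] 40.17080675495944
[0.66214181 0.07389091 0.36087807] [ 0.19729259 -0.0130476  -0.77790268] 0.059755583897209065
```

View pics/s8.png

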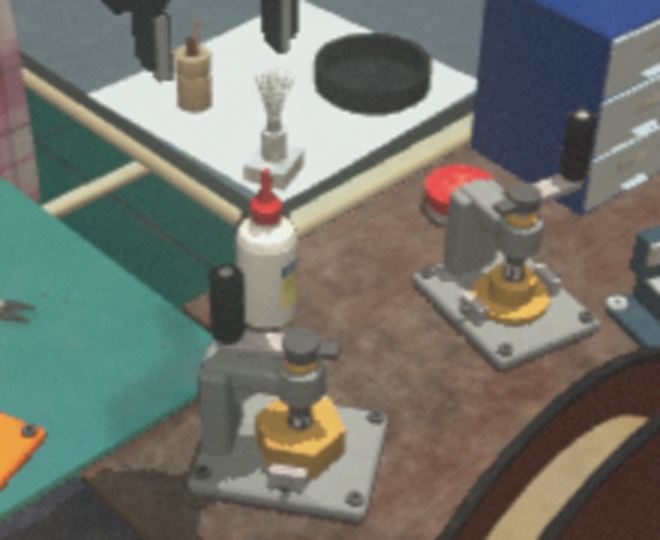

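The knob stands free at crop (228,305), over the column side. Its fitted angle of 40.2° is within 1° of the planned 39.5°. The gripper is well above it and the other tapper hasn't moved.

```bash
python3 -c "
from bench import r
print(r.hand_in())"
```

```text
the job is handed in; nothing more can be done
None
```

The tapping job is done and handed in; the hand-in reports no verdict. I gripped the knob of the grey tapper with the hexagonal blank. I turned it half a turn clockwise, a quarter turn back and half a turn clockwise again, pausing at the end of each stroke, then let go and lifted clear.

- **Crank position:** in the last picture the released knob is about 269° clockwise of where it started, against the planned 270°. The crank's exact starting angle was not measured; it is only given as within 0.1 rad of zero.
- **Other tappers:** the boss tapper looks unmoved in the last picture, judged by eye only. I never reached for it or the orange one.
- **Contact and time:** at the end the gripper was clear of everything, with the force reading under 1 N. While turning, it never read more than about 14 N. The clock stood at about 11.3 s of the 48 s allowed.
- **Disagreement:** early estimates put the hub about 3–4 mm farther from the knob than the given 45 mm. I used 45 mm, and the low side forces while turning (about 5 N at most) bore that out.

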